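Let a wound spring barrel back to its index

ROBOT

A 6-joint arm with a two-finger parallel gripper is mounted at the origin on a cart in front of the work surface, level with it; the furniture and walls round the work are solid. World frame = base frame: x ahead of the robot, y to its left, z up, the work surface at z = 0. Lengths are in mm, angles in rad, forces in N, time in s.
With the tool pointing down it reaches from about 350 to 975 mm from the base axis. Payload 7.1 kg.
Tool frame: the origin (TCP) lies between the finger pads; the fingertips stand 19 mm ahead of it and the grasp point (between the pads) is the TCP (ctrl.tcp_to_tips is the distance from the TCP to the fingertips, in mm); z points along the fingers, y is the line along which they close (so a half turn about z gives the same grasp; the last joint's range is limited). The gripper opens to 88 mm and grips with 3 to 60 N. Pads are 20 mm wide; open, the fingers measure 115 mm over their backs; the gripper's body (75 mm by 178 mm) begins 61 mm behind the grasp point.
Start: joints at [1.264, 0.423, 1.63, -0, 1.089, -0.019], TCP at [177.37, 599.287, 207.475] pointing down, gripper open.
Joint ranges: [-3, 3], [-0.9, 2.11], [0.09, 2.58], [-1.31, 4.45], [0.11, 2.69], [-2.54, 2.54]. Speed limits (rad/s): [2.39, 2.39, 3.01, 3.14, 3.14, 3.14].

INTERFACE

Orientations are given as a rotation vector (axis times angle).
In Python, from workcell import status, optics, ctrl gives the robot as it stands. The module is installed in compiled form; this text tells all that it offers.
- The arm moves only by the shell command python3 -m inch 'ROWS'. ROWS is JSON, a list that holds one entry, the list of rows, each a list of 7 numbers: the shift along the tool's x, y, z in mm, then the turn, a rotation vector about the tool's x, y, z in rad, then the opening in per cent of the stroke, from 0 (shut) to 100 (fully open). A call has 1 to 20 rows; each row is the pose to reach, as a shift and turn from the pose commanded when the call began, along the tool's axes at that moment; what a row does not reach only later rows make up. A row lasts 1/10 s, in which the tool goes at most 50 mm and 8.59 degrees, less where a joint would pass 70% of its speed; a pose out of reach is approached as far as the arm can. A call with a gripper value outside its range is refused whole. The fingers move at their own pace and stop on an object; the grip force is fixed at half the most. Time passes only in rows, so rows that repeat a pose let the fingers close. It gives the time, the measured TCP pose, the force, the opening and the grip force at its end, in the units of the state.
- status.get_obs(): the state, without advancing time (a new reading comes with each control period).
- optics.get_image(name): name is "scene" or "top"; returns a dict with "frame" (420x560x3 uint8, red, green, blue), "fx", "fy", "cx", "cy" (pixels), "k1" (the pictures are not rectified: a ray, as slopes to the right and down, at radius r is drawn at 1 + k1 r^2 times it, then the intrinsics apply), "rvec" (rotation vector, rad) and "tvec" (3), from world to camera coordinates, as OpenCV has them. Camera axes: x right, y down, z forward; pixel columns grow to the right and rows downward; lengths in mm; the calibration is good to about 2 mm. A picture is of the moment at which its call begins. There is no depth.
- ctrl.close_job(): hands the job in; it is judged then, once.
The state is a dict: "t": time; "qpos": joint angles; "qvel": joint speeds; "joint_torque": joint torques, N m; "ee_pos": TCP position; "orientation": TCP orientation; "ft_force": force on the tool from outside, world axes, zero at the start; "moment": the same for the moment, N m; "width": finger opening in mm; "grasp_force": force on a finger pad.
Only numpy, scipy, OpenCV 4.12 (cv2) and the standard library are available. Lean on these libraries where they do the work, as an engineer would, in place of code of your own. Each camera call takes 0.05 s, during which the arm holds its last target. There are 200 camera calls.

TASK

The spring barrel on the bench stand is wound up and held by its pawl. Swing the keeper out from under the pawl's tail, press the thumbscrew gently - never hard against the stop - to hold the pawl clear while the toothed wheel runs back, and let the pawl drop fully into the teeth so that it holds the wheel with its pointer at the fixed index. Then swing the keeper fully back under the tail, leaving the small bottle and the glass tin on the base plate where they are.

Things in the scene. Friction and masses are not known exactly. Their poses are not given: they have to be found in the camera images.
- stand: fixed aluminium stand on the mat; base plate 150 x 230 x 10 mm (from 100 mm in front of the origin to 50 mm behind, 95 mm to the right to 135 mm to the left). Origin on the mat (underside of the base), below the middle of the toothed wheel; x points to the back, y to the left as the robot sees it, z up. An upright plate (up to 117 mm high) stands behind the wheel. The index is a small dark fixed point at the wheel's right edge, level with its axis.
- drum: toothed steel wheel (84 mm over its 12 saw teeth, 8 mm deep, 8 mm thick) with a brass spring barrel behind it and a dark pointer 40 mm long on its front. Origin on its axis, 62 mm above the mat; the axis is the stand's x.
- drum_turn (a joint): turn of the wheel, rad: 0 when the pointer points right, exactly at the index, and the pawl holds the tooth there; positive = wound. The pawl holds it at every 0.524 rad (one tooth). Seen from the front it runs back anticlockwise, so the value falls, at about 0.3 to 0.4 rad/s when the pawl is clear (a built-in brake keeps it slow). It starts 2 to 4 teeth wound. A pawl let go while the value is between about 0.1 and 0.4 catches at 0.
- pawl: steel pawl lever on a pin, left of the wheel's top; origin on the pin, 100 mm above the mat and 50 mm left of the wheel's axis; its axes are those of the stand when it is home. Nose 50 mm to the right of the pin, on the wheel's top; tail 10 mm wide and 8 mm thick, reaching 76 mm left of the pin. A spring presses the nose in. The pawl is delicate: pressing it with more than 18 N damages it.
- pawl_hinge (a joint): lift of the pawl, rad: 0 nose fully home in the teeth; grows as the tail is pressed down; the wheel lets go at about 0.08 to 0.12 and turns freely from 0.13; solid stop at 0.165. The wheel's load and the spring resist with about 5 to 10 N at the thumbscrew; the force drops to about 6 N when the wheel lets go, then rises steeply at the stop. Released, the pawl springs home by itself.
- tail_top (a point): point on the tail's top face, on the axis of the brass thumbscrew, 45 mm left of the pawl's pin, 104 mm above the mat when the pawl is home. The thumbscrew's flat round head, 16 mm across, is what to press with closed fingertips; its top stands anywhere between 4 and 24 mm above this point, differently each time, and is not measured: find it by touch. Pressed about 6 mm down from its rest height the pawl is clear; at about 7.4 mm it meets its stop.
- keeper_swing (a joint): swing of the keeper, rad: 0 fully under the tail (the tail cannot be pressed; the arm then points along the stand's x, to the back), grows to 1.4 as it swings outward to the left (anticlockwise from above), away from the wheel; stays where it is left. Beyond 0.5 the tail is free. It can only go back under when the pawl is down.
- keeper_pivot (a point): vertical pivot of the keeper, on a post in front of the tail (75 mm in front of the wheel's plane, 118 mm left of its axis); this point is on the top face of the keeper arm, 94 mm above the mat. The keeper is a flat dark arm 9 mm wide and 5 mm thick that reaches 80 mm from the pivot.
- keeper_peg (a point): top of the keeper's upright steel peg, 10 mm thick, 34 mm tall above the arm, 35 mm from the pivot along the arm; the part to pinch or push.
- part_bottle_2: small glass bottle with a white screw cap, 26 mm across and 48 mm tall, standing on the right end of the base plate; leave it. Origin at its underside.
- glass_tin_21: small round tin with a glass lid, 28 mm across and 12 mm tall, lying on the front of the base plate; leave it. Origin at its underside.

How it is judged (in metres and radians):
On the way, in this order (a step that is already met when the one before it is completed fails the run):
1. the keeper is swung out from under the tail (value of joint keeper_swing above 0.45 rad), for 0.1 s.
2. the pawl is held clear of the teeth (value of joint pawl_hinge above 0.1 rad), for 0.3 s.
3. the pawl has dropped and holds the wheel at the index (value of joint pawl_hinge below 0.04 rad and value of joint drum_turn between -0.12 and 0.12 rad), for 0.3 s.
At the end, for the whole second after the job is handed in: the wheel stands still within 0.12 rad of the index, the pawl is down in the teeth (under 0.04 rad), the keeper is back under the tail (under 0.12 rad), and the fingers have let go of the stand (all of step 3 and velocity of joint drum_turn between -0.05 and 0.05 rad/s and value of joint keeper_swing below 0.12 rad and contact force between the fingers and stand below 0.1 N); the robot touches nothing.
It fails at once if the pawl is pressed with more than 18 N (contact force between the fingers and pawl above 18 N).
It fails at once if the small bottle is moved more than 20 mm (distance of part_bottle_2 from where it was at the start of the episode above 0.02 m).
It fails at once if the glass tin is moved more than 20 mm (distance of glass_tin_21 from where it was at the start of the episode above 0.02 m).
It also fails if it takes over 66 s, if anything falls off the work surface, if the arm or the gripper's body presses on something with over 40 N, if the wrist force passes 120 N, or if a joint passes its speed limit or range.

## Working session

There is one attempt and no reset: what is moved stays moved. The work goes in short steps, Python scripts to look and compute and a shell command to move; the robot and the scene stay as the last step left them, time stands still between calls to the robot, and variables do not carry over. Pictures are saved under pics/ and viewed, at most 10 in all, crops included, and the job is handed in when it is done.

```bash
mkdir -p pics; python3 - <<'E'
from workcell import status, optics, ctrl
import cv2,pickle
o=status.get_obs();print(o, ctrl.tcp_to_tips)
for n in("scene","top"):
    d=optics.get_image(n);cv2.imwrite(f"pics/{n}0.png",cv2.resize(d["frame"][:,:,::-1],None,fx=1.42,fy=1.42,interpolation=cv2.INTER_CUBIC))
    print({k:v for k,v in d.items() if k!="frame"});pickle.dump(d,open(f"{n}.pkl","wb"))
E
```

```text
{'t': 0.0, 'qpos': array([ 1.26398973e+00,  4.23854669e-01,  1.63072839e+00, -1.76156299e-06,
        1.08860238e+00, -1.89974472e-02]), 'qvel': array([-7.45075773e-05,  1.31287494e-03, -8.14118028e-05, -9.33445476e-04,
       -1.37512587e-03, -4.90351688e-04]), 'joint_torque': array([-9.76002557e-04, -5.44630015e+01, -2.73655093e+01,  6.43847161e-02,
        2.27644283e-02, -1.26324626e-04]), 'ee_pos': array([177.19794676, 598.7194918 , 206.67801074]), 'orientation': array([-4.50492584e-01, -3.10886497e+00,  2.46901763e-03]), 'ft_force': array([-0.40809183, -0.45387933,  0.84002726]), 'moment': array([-0.01204639, -0.00490925, -0.03165225]), 'grasp_force': 0.0, 'width': 87.82606229186236} 19.0
{'fx': 424.9666763398414, 'fy': 424.9666763398414, 'cx': 278.0585756287429, 'cy': 204.92239454324442, 'k1': 0.0017438014542827836, 'rvec': array([ 2.00570984, -1.15391653,  0.52272277]), 'tvec': array([-121.50466707,  417.60148653,  537.76969822])}
{'fx': 534.0691776034291, 'fy': 534.0691776034291, 'cx': 275.0986170933217, 'cy': 218.01117401962952, 'k1': -0.14070003221539282, 'rvec': array([ 2.0624761 , -2.13951189,  0.24369028]), 'tvec': array([187.03397229, 525.31100242, 827.93069912])}
```

View pics/scene0.png

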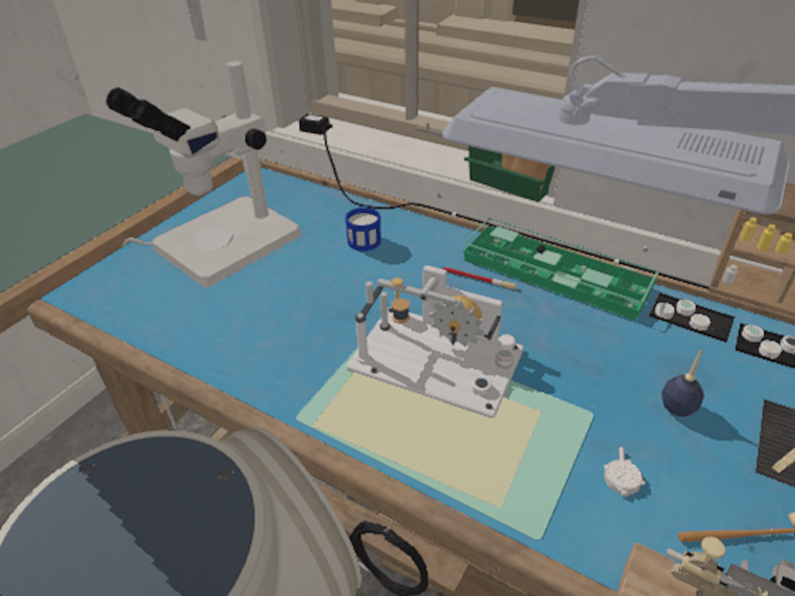

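View pics/top0.png

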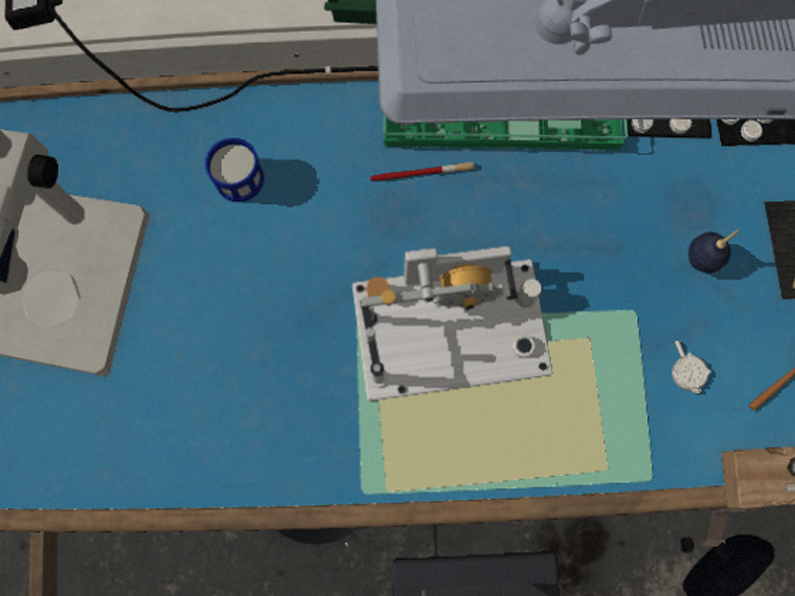

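The scene view shows the stand at about (435,340) and the keeper post at the left front. The top view shows the base plate corners near (353,283), (370,399), (551,374) and (533,260), in the enlarged pixels. I'll crop closer.

```bash
python3 - <<'E'
import cv2,pickle
d=pickle.load(open("top.pkl","rb"));c=d["frame"][170:285,240:395,::-1]
cv2.imwrite("pics/top1.png",cv2.resize(c,None,fx=5,fy=5,interpolation=cv2.INTER_CUBIC))
d=pickle.load(open("scene.pkl","rb"));c=d["frame"][180:292,240:380,::-1]
cv2.imwrite("pics/scene1.png",cv2.resize(c,None,fx=5,fy=5,interpolation=cv2.INTER_CUBIC))
E
```

```text
(no output)
```

View pics/top1.png

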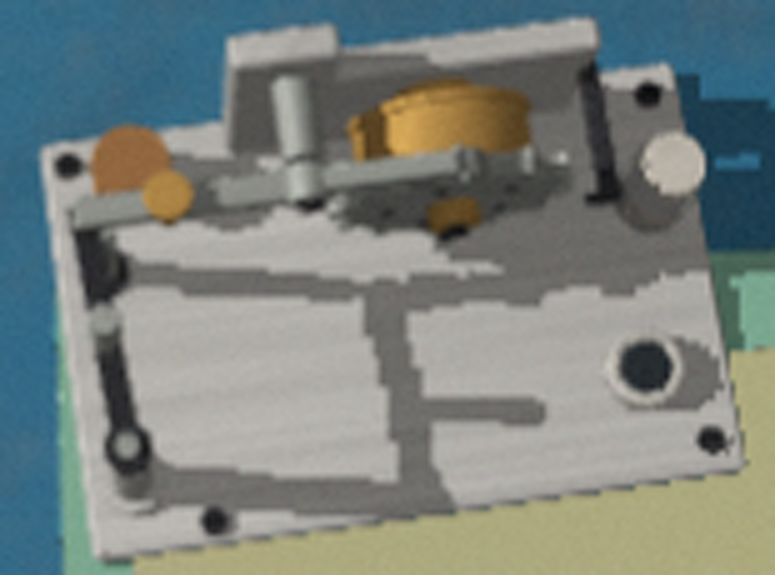

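View pics/scene1.png

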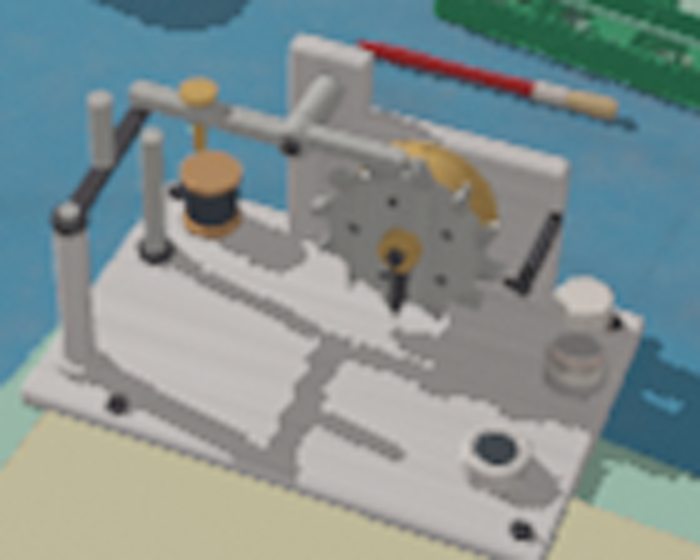

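Top crop: plate corners (42,148), (102,553), (740,468) and (672,65), keeper pivot (127,445), peg top (104,318), thumbscrew (168,195). Scene crop: pointer straight down (3 teeth wound), pivot (68,212), peg top (99,97), screw head (198,90). There is also an extra thin post, top (150,135) and foot (155,250). I'll fit the stand pose.

```bash
cat > h.py <<'E'
import numpy as np,cv2,pickle
from scipy.optimize import least_squares
from scipy.spatial.transform import Rotation as R
D={n:pickle.load(open(n+".pkl","rb")) for n in("top","scene")}
OFF={"top":(240,170),"scene":(240,180)}
def proj(n,P):
    d=D[n];K=np.array([[d["fx"],0,d["cx"]],[0,d["fy"],d["cy"]],[0,0,1]])
    return cv2.projectPoints(np.float64(P).reshape(-1,3),d["rvec"],d["tvec"],K,np.array([d["k1"],0,0,0]))[0].reshape(-1,2)
def px(n,c): return np.array(OFF[n])+(np.array(c)-2)/5
def tri(a,b):
    return least_squares(lambda P:np.r_[proj("top",P)[0]-px("top",a),proj("scene",P)[0]-px("scene",b)],[200,550,60]).x
def w(p,P):
    c,s=np.cos(p[2]),np.sin(p[2]);P=np.atleast_2d(P)
    return np.c_[p[0]+c*P[:,0]-s*P[:,1],p[1]+s*P[:,0]+c*P[:,1],P[:,2]]
E
python3 - <<'E'
from h import *
O={"top":[((50,135,10),(42,148)),((-100,135,10),(102,553)),((-100,-95,10),(740,468)),((50,-95,10),(672,65)),((-75,118,94),(127,445)),((-40,118,128),(104,318))],
"scene":[((-100,135,10),(25,400)),((-100,-95,10),(545,553)),((50,-95,10),(640,318)),((-75,118,94),(68,212)),((-40,118,128),(99,97))]}
def f(p): return np.concatenate([(proj(n,w(p,[a for a,_ in L]))-px(n,[b for _,b in L])).ravel() for n,L in O.items()])
best=min((least_squares(f,[500,0,y]) for y in (0,1.5,-1.5,3)),key=lambda r:r.cost)
for x0 in ([200,550,1.2],[200,550,0.2],[200,550,-.3]):
    r=least_squares(f,x0); best=min(best,r,key=lambda r:r.cost)
p=best.x;np.save("p.npy",p);print(p,best.cost);print(best.fun.reshape(-1,2).round(1))
for n,q in dict(pivot=(-75,118,94),peg=(-40,118,128),tail=(0,95,104),tailend=(0,126,104)).items(): print(n,w(p,q).round(1))
def loc(P): c,s=np.cos(p[2]),np.sin(p[2]);d=P[:2]-p[:2];return np.array([c*d[0]+s*d[1],-s*d[0]+c*d[1],P[2]]).round(1)
for n,a,b in [("pivot",(127,445),(68,212)),("peg",(104,318),(99,97)),("screw",(168,195),(198,92)),("spool",(130,157),(212,170)),("bottlecap",(673,163),(583,297)),("tin",(646,367),(496,450))]:
    P=tri(a,b);print(n,P.round(1),loc(P))
from workcell import status
o=status.get_obs();print(R.from_rotvec(o["orientation"]).as_matrix().round(3))
# post foot on z=10 from scene
r=least_squares(lambda q:(proj("scene",[q[0],q[1],12])[0]-px("scene",(155,250))),p[:2]);print("post",loc(np.r_[r.x,12]))
print("post top",[ (z,(proj("scene",[*r.x,z])-OFF["scene"])[0].round(1)*5) for z in (50,60,70,80,90)])
E
```

```text
[5.44767313e+02 7.63253045e+01 1.03788332e-01] 18.034652903263318
[[-0.9 -0.5]
 [-1.7  2.2]
 [ 1.9  0.3]
 [ 0.1 -1.1]
 [ 0.2  0.7]
 [ 1.2  0.2]
 [-1.6 -3.1]
 [-0.6  1.3]
 [ 1.4 -1.7]
 [ 0.2 -0.4]
 [ 1.  -0.5]]
pivot [[457.9 185.9  94. ]]
peg [[492.8 189.5 128. ]]
tail [[534.9 170.8 104. ]]
tailend [[531.7 201.6 104. ]]
pivot [459.1 186.5  92. ] [-73.8 118.5  92. ]
peg [493.4 191.7 125.5] [-39.1 120.1 125.5]
screw [536.2 170.7 106.6] [  1.2  94.8 106.6]
spool [568.2 183.3  34.4] [ 34.4 103.9  34.4]
bottlecap [554.1  -0.6  54.2] [  1.3 -77.5  54.2]
tin [490.9   7.1  18.4] [-60.8 -63.3  18.4]
[[-0.959  0.284 -0.   ]
 [ 0.284  0.959 -0.001]
 [ 0.    -0.001 -1.   ]]
post [ -3.3 116.6  12. ]
post top [(50, array([150.5, 184.5])), (60, array([150., 167.])), (70, array([149. , 149.5])), (80, array([148.5, 131.5])), (90, array([147.5, 113.5]))]
```

```bash
python3 -m inch '[[[-419,-302.5,-20,0,0,-0.39,45],[-419,-302.5,-20,0,0,-0.39,45],[-419,-302.5,-20,0,0,-0.39,45],[-419,-302.5,-20,0,0,-0.39,45],[-419,-302.5,-20,0,0,-0.39,45],[-419,-302.5,-20,0,0,-0.39,45],[-419,-302.5,-20,0,0,-0.39,45],[-419,-302.5,-20,0,0,-0.39,45],[-419,-302.5,-20,0,0,-0.39,45],[-419,-302.5,-20,0,0,-0.39,45],[-419,-302.5,-20,0,0,-0.39,45],[-419,-302.5,-20,0,0,-0.39,45],[-419,-302.5,-20,0,0,-0.39,45],[-419,-302.5,-20,0,0,-0.39,45],[-419,-302.5,-20,0,0,-0.39,45],[-419,-302.5,-20,0,0,-0.39,45]]]'
python3 - <<'E'
from h import *
from workcell import status
o=status.get_obs();p=np.load("p.npy");print(o["ee_pos"],R.from_rotvec(o["orientation"]).as_matrix().round(3),o["width"],o["ft_force"])
M=R.from_rotvec(o["orientation"]).as_matrix();print(M.T@(w(p,(-40,118,119))[0]-o["ee_pos"]))
E
```

```text
t: 1.7
ee_pos: [492.7, 191.2, 227.5]
orientation: [0.163, -3.137, -0.0]
ft_force: [-0.7, 0.5, 0.5]
width: 39.4
grasp_force: 0.0
[492.71214195 191.16306296 227.45867192] [[-0.995 -0.104 -0.   ]
 [-0.104  0.995  0.   ]
 [ 0.     0.    -1.   ]] 39.38794495655485 [-0.67034155  0.53163245  0.45109822]
[  0.10866997  -1.61498814 108.45865428]
```

```bash
python3 -m inch '[[[0,0,40,0,0,0,45],[0,-0.5,75,0,0,0,45],[0,-0.5,95,0,0,0,45],[0,-0.5,104,0,0,0,45],[0,-0.5,107,0,0,0,45],[0,-0.5,107,0,0,0,45]]]'; python3 -m inch '[[[0,0,0,0,0,0,20],[0,0,0,0,0,0,5],[0,0,0,0,0,0,5],[0,0,0,0,0,0,5],[0,0,0,0,0,0,5],[0,0,0,0,0,0,5],[0,0,0,0,0,0,5]]]'
```

```text
t: 2.3
ee_pos: [493.6, 190.2, 120.9]
orientation: [-0.161, 3.137, 0.0]
ft_force: [0.6, 0.2, 0.1]
width: 39.6
grasp_force: 0.0
t: 3.0
ee_pos: [493.3, 189.8, 120.5]
orientation: [-0.16, 3.137, 0.0]
ft_force: [0.4, 0.5, -0.0]
width: 4.2
grasp_force: 0.0
```

```bash
python3 - <<'E'
from workcell import optics
import cv2,numpy as np
a=optics.get_image("scene")["frame"][150:290,220:360,::-1];b=optics.get_image("top")["frame"][150:290,220:360,::-1]
cv2.imwrite("pics/c2.png",cv2.resize(np.hstack([a,b]),(800,400),interpolation=cv2.INTER_CUBIC))
E
```

```text
(no output)
```

View pics/c2.png

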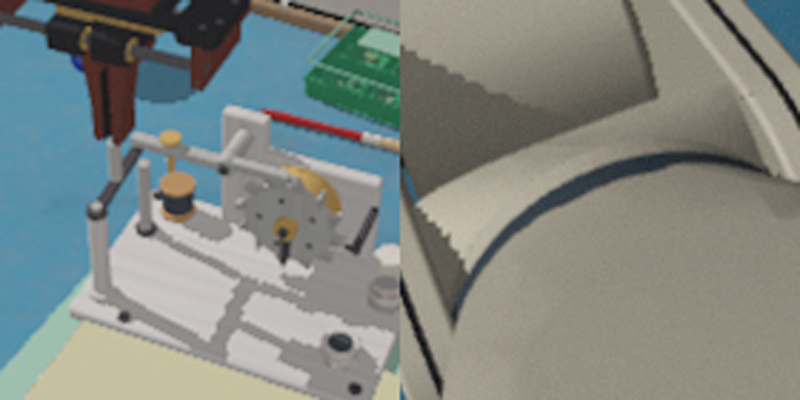

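The tips appear at crop (112,140), right at the peg's top. I'll check that against the projection of the reported tip position.

```bash
python3 - <<'E'
from h import *
for z in (101.5,120.5,128,140): print(z,((proj("scene",[493.3,189.8,z])[0]-[220,150])*400/140).round())
for n in D:
  d=D[n];print(n,(-R.from_rotvec(d["rvec"]).as_matrix().T@d["tvec"]).round())
from workcell import optics,status
print(status.get_obs()["ee_pos"])
for n in D: 
  e=optics.get_image(n);print(n,abs(e["rvec"]-D[n]["rvec"]).max(),abs(e["tvec"]-D[n]["tvec"]).max())
for X in range(480,541,15):
  for z in (101.5,): print(X,((proj("scene",[X,189.8,z])[0]-[220,150])*400/140).round(),((proj("scene",[X,189.8+20,z])[0]-[220,150])*400/140).round())
E
```

```text
101.5 [117. 167.]
120.5 [116. 146.]
128 [116. 138.]
140 [115. 125.]
top [331. 173. 926.]
scene [ -61. -192.  662.]
[493.31548591 189.79868546 120.43910758]
top 0.0 0.0
scene 0.0 0.0
480 [107. 177.] [ 84. 168.]
495 [119. 165.] [ 95. 157.]
510 [130. 154.] [107. 145.]
525 [140. 143.] [117. 134.]
540 [151. 132.] [128. 124.]
```

```bash
python3 - <<'E'
from workcell import optics
import cv2
a=optics.get_image("scene")["frame"][130:240,220:340,::-1]
cv2.imwrite("pics/c3.png",cv2.resize(a,None,fx=5,fy=5,interpolation=cv2.INTER_CUBIC))
E
```

```text
(no output)
```

View pics/c3.png

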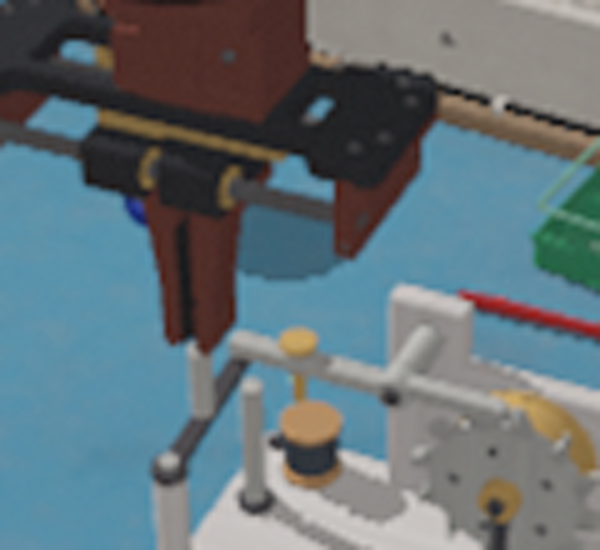

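The picture shows the tips at crop pixel (200,350), on top of the peg and not around it. That disagrees with the reported height, so I'll test by touch in small steps.

```bash
python3 -m inch '[[[0,0,0.7,0,0,0,5],[0,0,1.4,0,0,0,5]]]';python3 -m inch '[[[0,0,0.7,0,0,0,5],[0,0,1.4,0,0,0,5]]]'
```

```text
t: 3.45
ee_pos: [493.3, 189.8, 119.0]
orientation: [-0.16, 3.137, 0.0]
ft_force: [-1.5, 0.2, 1.2]
width: 3.7
grasp_force: 0.0
t: 3.65
ee_pos: [493.3, 189.8, 117.6]
orientation: [0.16, -3.137, 0.0]
ft_force: [-1.0, 0.9, 0.1]
width: 4.4
grasp_force: 0.0
```

```bash
cat > tip.py <<'E'
from workcell import optics,status
import cv2,numpy as np,pickle,sys
f=optics.get_image("scene")["frame"].astype(int);r,g,b=f[...,0],f[...,1],f[...,2]
m=((r>55)&(r>1.7*g)&(r<140)&(g<70)).astype(np.uint8);m[300:]=0
n,l,s,c=cv2.connectedComponentsWithStats(m)
for i in range(1,n):
    if s[i,4]>25:
        ys,xs=np.where(l==i);k=ys>=ys.max()-1
        print(s[i],"bottom",xs[k].mean().round(1),ys.max())
print(status.get_obs()["ee_pos"].round(1))
E
python3 tip.py; python3 -m inch '[[[0,0,-40,0,0,0,5],[0,0,-80,0,0,0,5],[0,0,-80,0,0,0,5],[0,0,-80,0,0,0,5]]]' >/dev/null; python3 tip.py;  python3 -m inch '[[[50,0,0,0,0,0,5],[100,0,0,0,0,0,5],[150,0,0,0,0,0,5],[150,0,0,0,0,0,5],[150,0,0,0,0,0,5]]]'>/dev/null; python3 tip.py
```

```text
[241 118  42  37 780] bottom 268.9 154
[209 149  19  14  81] bottom 216.3 162
[287 163  16  20 108] bottom 290.0 182
[249 170   7  30  85] bottom 254.3 199
[258 172  10  29 173] bottom 260.8 200
[315 190  31   9  36] bottom 342.1 198
[493.2 189.8 117.5]
[237  74  45  39 965] bottom 265.8 112
[203 109  25  17 132] bottom 211.0 125
[287 114  21  29 162] bottom 290.3 142
[246 131  22  37 354] bottom 258.8 167
[315 190  31   9  36] bottom 342.1 198
[493.  189.7 197.4]
[ 183  114   56   47 1285] bottom 221.2 160
[148 153  28  18 159] bottom 158.5 170
[242 160  28  36 225] bottom 247.0 195
[201 183  11  32 115] bottom 209.4 214
[211 182  14  35 314] bottom 217.0 216
[315 190  31   9  36] bottom 342.1 198
[344.3 174.6 197.3]
```

```bash
python3 - <<'E'
from h import *
E=np.array([[493.2,189.8,117.5],[493,189.7,197.4],[344.3,174.6,197.3]])
O=np.array([[260.8,200.5],[258.8,167.5],[217,216.5]])
for e,o in zip(E,O): print(o,proj("scene",e-[0,0,19])[0].round(1),proj("scene",e-[0,0,19-9])[0].round(1))
r=least_squares(lambda d:(proj("scene",E+d)-O).ravel(),[0,0,-19.]);print(r.x,r.fun.round(1))
r=least_squares(lambda d:(proj("scene",E+d)-O)[1:].ravel(),[0,0,-19.]);print(r.x,r.fun.round(1))
E
```

```text
[260.8 200.5] [261.1 209.5] [260.9 206.1]
[258.8 167.5] [259.3 178.1] [259.1 174.3]
[217.  216.5] [219.6 225.5] [219.  221.5]
[-16.30065563 -11.77073443  19.49518229] [ 0.   0.5  0.1 -0.  -0.2 -0.4]
[-17.35067307 -12.60474205  20.0205137 ] [ 0.2  0.2 -0.2 -0.1]
```

```bash
python3 -m inch '[[[-50,43,0,0,0,0,0],[-100,87,0,0,0,0,0],[-150,130,0,0,0,0,0],[-150,130,0,0,0,0,0],[-150,130,50,0,0,0,0],[-150,130,95,0,0,0,0],[-150,130,130,0,0,0,0],[-150,130,150,0,0,0,0],[-150,130,165,0,0,0,0],[-150,130,170,0,0,0,0],[-150,130,170,0,0,0,0]]]'; python3 - <<'E'
from h import *
from workcell import optics,status
e=status.get_obs()["ee_pos"]
a=optics.get_image("scene")["frame"]
for z in (0,19): print(z,((proj("scene",e-[0,0,z])[0]-[120,130])*5).round())
cv2.imwrite("pics/c4.png",cv2.resize(a[130:250,120:280,::-1],None,fx=5,fy=5,interpolation=cv2.INTER_CUBIC))
E
```

```text
t: 5.8
ee_pos: [480.5, 319.1, 27.1]
orientation: [0.16, -3.137, 0.0]
ft_force: [-0.6, 0.3, 0.9]
width: 0.7
grasp_force: 0.0
0 [457. 443.]
19 [462. 474.]
```

View pics/c4.png

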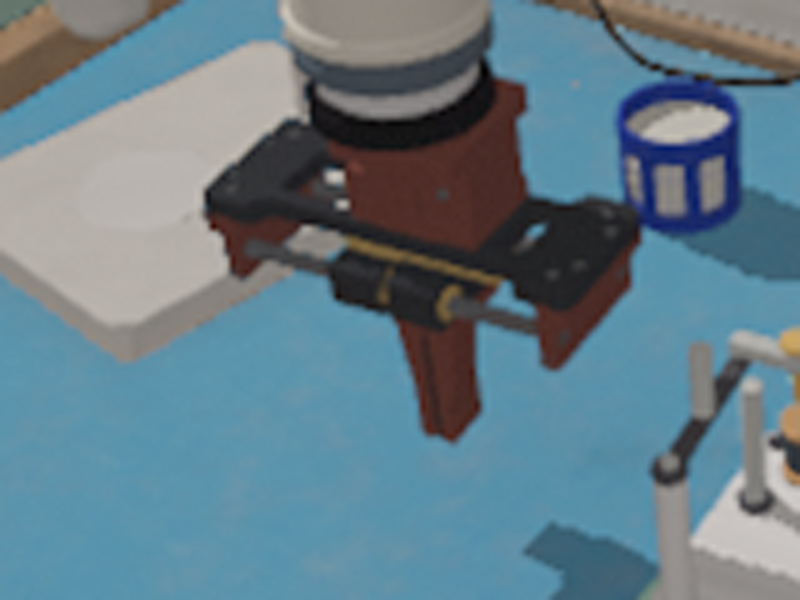

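The tips at crop (450,440) are 34 px above where the reported pose projects, and their shadow lies well apart from them. So the arm really is higher than it reports. I'll find the bench by touch.

```bash
python3 -m inch '[[[0,0,3,0,0,0,0],[0,0,6,0,0,0,0]]]' | grep -E "ee_pos|ft"; python3 -m inch '[[[0,0,1.5,0,0,0,0],[0,0,3,0,0,0,0]]]' | grep -E "ee_pos|ft"; python3 -m inch '[[[0,0,1.5,0,0,0,0],[0,0,3,0,0,0,0]]]' | grep -E "ee_pos|ft"; python3 -m inch '[[[0,0,1.5,0,0,0,0],[0,0,3,0,0,0,0]]]' | grep -E "ee_pos|ft"
```

```text
ee_pos: [480.9, 319.6, 22.7]
ft_force: [-0.5, 0.6, -0.1]
ee_pos: [480.2, 319.2, 19.0]
ft_force: [0.0, 0.3, -0.6]
ee_pos: [480.1, 319.2, 15.7]
ft_force: [0.7, 0.7, 0.2]
ee_pos: [480.1, 319.1, 12.5]
ft_force: [0.7, -0.6, 0.3]
```

```bash
for i in 1 2; do :; done; python3 -m inch '[[[0,0,2,0,0,0,0],[0,0,4,0,0,0,0]]]' | grep -E "ee_pos|ft"; python3 -m inch '[[[0,0,1.5,0,0,0,0],[0,0,3,0,0,0,0]]]' | grep -E "ee_pos|ft"; python3 -m inch '[[[0,0,1.5,0,0,0,0],[0,0,3,0,0,0,0]]]' | grep -E "ee_pos|ft"; python3 tip.py
```

```text
ee_pos: [480.1, 319.1, 8.5]
ft_force: [0.7, 0.3, -0.4]
ee_pos: [480.1, 319.1, 5.5]
ft_force: [-0.1, -0.6, 0.4]
ee_pos: [480.1, 319.1, 2.5]
ft_force: [0.2, 0.1, -0.2]
[188 157  38  32 553] bottom 212.8 188
[164 183   9  11  34] bottom 170.8 193
[315 190  31   9  35] bottom 342.1 198
[229 194  17  19  90] bottom 231.7 212
[201 203  16  23 179] bottom 209.7 225
[480.  319.    2.4]
```

```bash
python3 -m inch '[[[0,0,1.5,0,0,0,0],[0,0,3,0,0,0,0],[0,0,3,0,0,0,0]]]' | grep -E "ee_pos|ft"; python3 -m inch '[[[0,0,1,0,0,0,0],[0,0,2,0,0,0,0]]]' | grep -E "ee_pos|ft"; python3 -m inch '[[[0,0,1,0,0,0,0]]]' | grep -E "ee_pos|ft"; python3 -m inch '[[[0,0,1,0,0,0,0]]]' | grep -E "ee_pos|ft"
```

```text
ee_pos: [479.9, 319.0, -0.5]
ft_force: [0.2, -0.3, 0.1]
ee_pos: [480.1, 319.2, -2.3]
ft_force: [-0.1, -0.7, -0.2]
ee_pos: [480.1, 319.1, -3.4]
ft_force: [0.2, -0.3, -0.1]
ee_pos: [480.1, 319.1, -4.4]
ft_force: [0.2, 0.3, -0.0]
```

```bash
python3 -m inch '[[[0,0,1,0,0,0,0]]]' | grep -E "ee_pos|ft"; python3 -m inch '[[[0,0,1,0,0,0,0]]]' | grep -E "ee_pos|ft"
```

```text
ee_pos: [480.0, 319.1, -5.4]
ft_force: [-0.1, -0.4, 0.3]
ee_pos: [480.1, 319.1, -6.4]
ft_force: [0.4, 0.7, 0.1]
```

```bash
python3 -m inch '[[[0,0,1,0,0,0,0]]]' | grep -E "ee_pos|ft"; python3 -m inch '[[[0,0,1,0,0,0,0]]]' | grep -E "ee_pos|ft"; python3 -m inch '[[[0,0,1,0,0,0,0]]]' | grep -E "ft"; python3 tip.py
```

```text
ee_pos: [480.1, 319.1, -7.4]
ft_force: [-0.5, 0.7, 0.3]
ee_pos: [480.1, 319.1, -8.4]
ft_force: [0.7, 0.6, -0.4]
ft_force: [-0.6, -0.7, -0.6]
[189 162  38  32 521] bottom 213.7 193
[165 187  16  12  53] bottom 171.3 198
[315 190  31   9  36] bottom 342.1 198
[229 198  18  19  90] bottom 232.3 216
[202 208   7  20  40] bottom 207.5 227
[208 208   9  22 125] bottom 211.5 229
[480.  319.1  -9.5]
```

```bash
python3 - <<'E'
from h import *
from workcell import optics
E=np.array([[493.2,189.8,117.5],[493,189.7,197.4],[344.3,174.6,197.3],[480,319,2.4],[480,319.1,-9.5]])
O=np.array([[260.8,200.5],[258.8,167.5],[217,216.5],[209.7,225.5],[210.5,229.7]])
r=least_squares(lambda d:(proj("scene",E+d)-O).ravel(),[0,0,-19.]);print(r.x,r.fun.round(1))
for z in (-19,): print((proj("scene",E+[0,0,z])-O).round(1))
# free z only
r=least_squares(lambda d:(proj("scene",E+[0,0,d[0]])-O).ravel(),[-19.]);print(r.x,r.fun.round(1))
r=least_squares(lambda d:(proj("scene",E+[d[0],d[1],-19])-O).ravel(),[0,0.]);print(r.x,r.fun.round(1))
a=optics.get_image("scene")["frame"]
cv2.imwrite("pics/c5.png",cv2.resize(a[150:250,160:280,::-1],None,fx=6,fy=6,interpolation=cv2.INTER_CUBIC))
E
```

```text
[-19.16394966 -12.88323539  22.68488921] [-0.3  0.3 -0.3 -0.5 -0.9 -0.7  1.1  0.8  0.9  0.5]
[[ 0.3  9. ]
 [ 0.5 10.6]
 [ 2.6  9. ]
 [ 3.9  7.4]
 [ 3.6  6.8]]
[4.15841969] [-0.2  0.2 -0.1  0.7  1.1 -1.3  2.7  0.   2.5 -0.4]
[19.86522655 19.27595053] [-2.4  0.8 -2.3  2.7  0.5 -1.3  2.5 -0.3  2.2 -0.9]
```

View pics/c5.png

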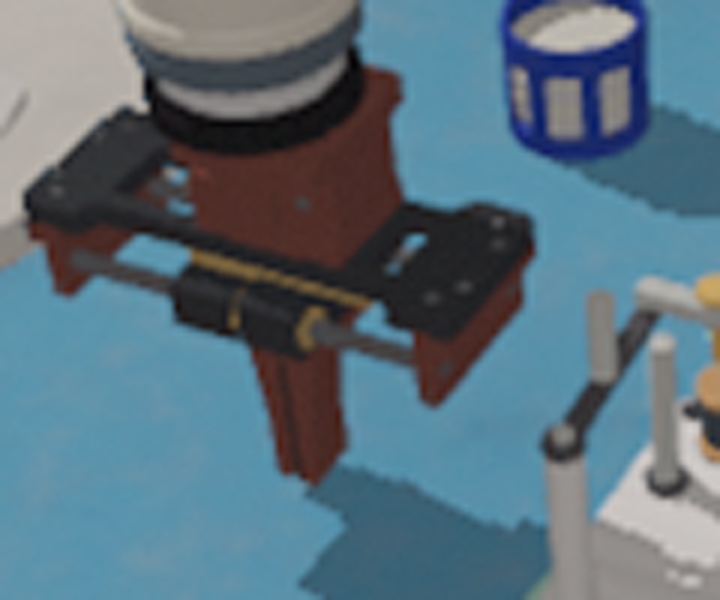

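The shadow at (330,480) now nearly meets the tips at (315,482), so contact is close. I'll continue down.

```bash
for_dummy=1; python3 -m inch '[[[0,0,1,0,0,0,0]]]' | grep -E "ee_pos|ft"; python3 -m inch '[[[0,0,1,0,0,0,0]]]' | grep -E "ee_pos|ft";python3 -m inch '[[[0,0,1,0,0,0,0]]]' | grep -E "ee_pos|ft"
```

```text
ee_pos: [480.1, 319.2, -10.3]
ft_force: [0.3, 0.5, -0.6]
ee_pos: [480.1, 319.1, -11.3]
ft_force: [-0.7, 0.3, -0.3]
ee_pos: [480.0, 319.1, -12.4]
ft_force: [0.4, -0.6, -0.1]
```

```bash
python3 -m inch '[[[0,0,1,0,0,0,0]]]' | grep -E "ee_pos|ft"; python3 -m inch '[[[0,0,1,0,0,0,0]]]' | grep -E "ee_pos|ft"
```

```text
ee_pos: [480.1, 319.1, -13.4]
ft_force: [-0.5, -0.0, 0.1]
ee_pos: [480.0, 319.1, -14.4]
ft_force: [0.0, 0.1, -0.7]
```

```bash
python3 -m inch '[[[0,0,1,0,0,0,0]]]' | grep -E "ee_pos|ft"; python3 -m inch '[[[0,0,1,0,0,0,0]]]' | grep -E "ee_pos|ft"; python3 -m inch '[[[0,0,1,0,0,0,0]]]' | grep -E "ee_pos|ft"; python3 tip.py
```

```text
ee_pos: [480.1, 319.1, -14.9]
ft_force: [-2.4, -2.7, 16.2]
ee_pos: [480.2, 319.2, -15.0]
ft_force: [-5.9, -4.8, 27.6]
ee_pos: [480.1, 319.2, -15.1]
ft_force: [-8.8, -5.9, 37.4]
[190 164  37  32 522] bottom 213.3 195
[165 189  17  11  49] bottom 171.6 199
[315 190  31   9  35] bottom 342.1 198
[229 201  18  17  84] bottom 232.6 217
[203 210   6  21  39] bottom 207.7 230
[208 210  10  22 124] bottom 212.0 231
[480.1 319.1 -15. ]
```

Bench contact is at a reported z of −14.7, so tip z = reported z + 14.7. Next I'll solve the xy offset with that z fixed.

```bash
python3 -m inch '[[[0,0,-30,0,0,0,0],[0,0,-80,0,0,0,0],[0,0,-130,0,0,0,0],[0,0,-180,0,0,0,0],[0,0,-180,0,0,0,0]]]' | grep -E "ee_pos|ft|t:"; python3 - <<'E'
from h import *
E=np.array([[493.2,189.8,117.5],[493,189.7,197.4],[344.3,174.6,197.3],[480,319,2.4],[480,319.1,-9.5],[480.1,319.1,-15]])
# centre bottom between the two fingers
O=np.array([[258,200.3],[257,167.2],[213.5,216],[209,225.5],[209.5,229.5],[209.8,231.3]])
for s in(slice(0,6),slice(0,3),slice(3,6)):
  r=least_squares(lambda d:(proj("scene",E+[d[0],d[1],14.7])-O)[s].ravel(),[0,0.]);print(r.x,r.fun.round(1))
r=least_squares(lambda d:(proj("scene",E+[d[0],d[1],d[2]])-O).ravel(),[0,0.,0]);print(r.x,r.fun.round(1))
E
```

```text
t: 9.95
ee_pos: [483.9, 321.6, 169.7]
ft_force: [-0.6, 0.5, 0.1]
[-13.02947227  -2.57817624] [-0.1  0.3 -1.1  0.2  0.4 -0.7  0.3  0.3  0.4  0.2  0.4  0.1]
[-13.15427952  -3.22912461] [ 0.2  0.4 -0.9  0.3  0.6 -0.5]
[-12.87116171  -1.52660485] [-0.1  0.1  0.  -0.   0.  -0.1]
[-18.42913476  -7.16511232  20.60904833] [ 0.3  0.2 -0.8 -0.3  0.2 -0.6  0.1  0.5  0.2  0.3  0.2  0.3]
```

```bash
python3 -m inch '[[[0,-45,0,0,0,0,45],[0.5,-90,0,0,0,0,45],[1,-131,0,0,0,0,45],[1,-131,10,0,0,0,45],[1,-131,25,0,0,0,45],[1,-131,25,0,0,0,45],[1,-131,25,0,0,0,45]]]';python3 - <<'E'
from h import *
from workcell import optics,status
e=status.get_obs()["ee_pos"]
p=np.load("p.npy");print(e,w(p,(-40,118,128)))
a=optics.get_image("scene")["frame"]
cv2.imwrite("pics/c6.png",cv2.resize(a[140:240,220:320,::-1],None,fx=6,fy=6,interpolation=cv2.INTER_CUBIC))
E
```

```text
t: 10.65
ee_pos: [492.0, 189.0, 137.1]
orientation: [0.161, -3.136, 0.001]
ft_force: [-0.3, 0.2, 0.0]
width: 39.7
grasp_force: 0.0
[492.00059013 189.02590932 137.09676616] [[492.75751255 189.54624192 128.        ]]
```

View pics/c6.png

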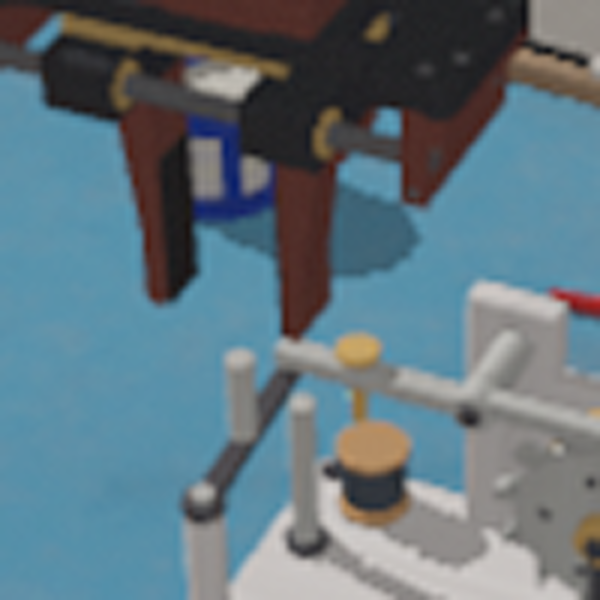

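The fingers straddle the peg: the pad midpoint is about (239,304) and the peg top (240,357), which agrees with a pure z offset of about 34 mm. I'll descend 50 mm and pinch.

```bash
python3 -m inch '[[[0,0,20,0,0,0,45],[0,0,35,0,0,0,45],[0,0,45,0,0,0,45],[0,0,50,0,0,0,45],[0,0,50,0,0,0,45]]]'; python3 -m inch '[[[0,0,0,0,0,0,25],[0,0,0,0,0,0,15],[0,0,0,0,0,0,5],[0,0,0,0,0,0,5],[0,0,0,0,0,0,5]]]'
```

```text
t: 11.2
ee_pos: [492.3, 188.9, 87.4]
orientation: [0.161, -3.137, 0.0]
ft_force: [0.4, -0.1, 0.3]
width: 39.3
grasp_force: 0.0
t: 11.7
ee_pos: [492.9, 188.9, 88.1]
orientation: [-0.16, 3.136, 0.001]
ft_force: [1.0, 0.4, 1.6]
width: 9.0
grasp_force: 30.0
```

```bash
python3 -m inch '[[[0.4,5.2,0,0,0,0,5],[1.6,10.3,0,0,0,0,5],[3.5,15.2,0,0,0,0,5],[6.1,19.8,0,0,0,0,5],[9.4,23.9,0,0,0,0,5],[13.2,27.4,0,0,0,0,5],[13.2,27.4,0,0,0,0,5],[13.2,27.4,0,0,0,0,5]]]';python3 -m inch '[[[0,0,0,0,0,0,35],[0,0,0,0,0,0,40],[0,0,-20,0,0,0,40],[0,0,-50,0,0,0,40],[0,0,-60,0,0,0,0],[0,0,-60,0,0,0,0],[0,0,-60,0,0,0,0]]]'
python3 - <<'E'
from h import *
from workcell import status
o=status.get_obs();p=np.load("p.npy");M=R.from_rotvec(o["orientation"]).as_matrix();print(M.T@(w(p,(0,95,120))[0]-o["ee_pos"]))
E
```

```text
t: 12.5
ee_pos: [477.2, 215.5, 88.3]
orientation: [-0.16, 3.136, 0.002]
ft_force: [1.6, 4.3, 5.4]
width: 9.1
grasp_force: 30.0
t: 13.2
ee_pos: [475.8, 214.2, 146.8]
orientation: [0.16, -3.136, 0.001]
ft_force: [-0.1, -0.2, 0.1]
width: 14.6
grasp_force: 0.0
[-54.45507417 -49.18916863  26.77197788]
```

```bash
python3 -m inch '[[[-27,-25,0,0,0,0,0],[-55,-49.5,0,0,0,0,0],[-55,-49.5,10,0,0,0,0],[-55,-49.5,20,0,0,0,0],[-55,-49.5,29,0,0,0,0],[-55,-49.5,29,0,0,0,0]]]'|grep -E "t:|ee_pos|ft|wid"; python3 -m inch '[[[0,0,2,0,0,0,0],[0,0,4,0,0,0,0],[0,0,4,0,0,0,0]]]'|grep -E "ee_pos|ft";python3 -m inch '[[[0,0,1,0,0,0,0],[0,0,2,0,0,0,0],[0,0,3,0,0,0,0],[0,0,3,0,0,0,0]]]'|grep -E "ee_pos|ft"
```

```text
t: 13.8
ee_pos: [533.8, 171.0, 116.4]
ft_force: [0.1, -0.3, 0.2]
width: 0.5
ee_pos: [536.1, 171.3, 114.8]
ft_force: [-0.1, -1.0, 0.1]
ee_pos: [536.2, 170.9, 111.6]
ft_force: [-0.7, 0.1, 0.8]
```

```bash
python3 -m inch '[[[0,0,1,0,0,0,0],[0,0,2,0,0,0,0],[0,0,2,0,0,0,0]]]'|grep -E "ee_pos|ft";python3 -m inch '[[[0,0,1,0,0,0,0],[0,0,2,0,0,0,0],[0,0,2,0,0,0,0]]]'|grep -E "ee_pos|ft"; python3 -m inch '[[[0,0,1,0,0,0,0],[0,0,2,0,0,0,0],[0,0,2,0,0,0,0]]]'|grep -E "ee_pos|ft"
```

```text
ee_pos: [536.2, 170.9, 109.5]
ft_force: [-0.3, 0.3, -0.3]
ee_pos: [536.2, 170.9, 107.5]
ft_force: [-0.3, 0.5, 0.1]
ee_pos: [536.2, 171.0, 105.5]
ft_force: [1.0, 0.2, -0.3]
```

Tips are at 120 with no contact yet.

```bash
python3 -m inch '[[[0,0,1,0,0,0,0],[0,0,2,0,0,0,0],[0,0,2,0,0,0,0]]]'|grep -E "ee_pos|ft";python3 -m inch '[[[0,0,1,0,0,0,0],[0,0,1,0,0,0,0]]]'|grep -E "ee_pos|ft"; python3 -m inch '[[[0,0,1,0,0,0,0],[0,0,1,0,0,0,0]]]'|grep -E "ee_pos|ft"
```

```text
ee_pos: [536.2, 170.9, 103.5]
ft_force: [-0.9, -0.6, -0.8]
ee_pos: [536.2, 171.0, 102.5]
ft_force: [-0.2, 0.5, 0.0]
ee_pos: [536.2, 170.9, 101.5]
ft_force: [0.2, 1.3, -0.6]
```

```bash
python3 -m inch '[[[0,0,1,0,0,0,0],[0,0,1,0,0,0,0]]]'|grep -E "ee_pos|ft";python3 -m inch '[[[0,0,1,0,0,0,0],[0,0,1,0,0,0,0]]]'|grep -E "ee_pos|ft"
```

```text
ee_pos: [536.2, 171.0, 100.5]
ft_force: [-0.5, -0.6, 0.0]
ee_pos: [536.2, 171.0, 99.5]
ft_force: [0.7, -0.3, -0.1]
```

```bash
python3 -m inch '[[[0,0,1,0,0,0,0],[0,0,1,0,0,0,0]]]'|grep -E "ee_pos|ft";python3 -m inch '[[[0,0,1,0,0,0,0],[0,0,1,0,0,0,0]]]'|grep -E "ee_pos|ft"
```

```text
ee_pos: [536.2, 170.9, 98.5]
ft_force: [-0.2, 0.4, 0.5]
ee_pos: [536.2, 171.0, 97.6]
ft_force: [-0.6, -0.5, 0.4]
```

```bash
python3 -m inch '[[[0,0,1,0,0,0,0],[0,0,1,0,0,0,0]]]'|grep -E "ee_pos|ft"
```

```text
ee_pos: [536.3, 171.0, 96.6]
ft_force: [0.6, -0.7, 0.2]
```

```bash
python3 -m inch '[[[0,0,1,0,0,0,0],[0,0,1,0,0,0,0]]]'|grep -E "ee_pos|ft"
```

```text
ee_pos: [536.4, 171.1, 96.3]
ft_force: [-2.0, -0.8, 6.2]
```

```bash
python3 -m inch '[[[0,0,1,0,0,0,0],[0,0,1,0,0,0,0]]]'|grep -E "t:|ee_pos|ft"
```

```text
t: 17.5
ee_pos: [536.4, 171.2, 95.4]
ft_force: [-1.9, 0.8, 5.4]
```

```bash
python3 -m inch '[[[0,0,1,0,0,0,0],[0,0,1,0,0,0,0]]]'|grep -E "ee_pos|ft"
```

```text
ee_pos: [536.4, 171.4, 94.4]
ft_force: [-2.8, 1.4, 7.2]
```

Contact is at reading 96.4. Before releasing the wheel I'll write a pointer-angle reader and check it on the current picture, where the answer should be about 1.57.

```bash
cat > ptr.py <<'E'
from h import *
from workcell import optics,status
p=np.load("p.npy")
def ang(fr):
    g=cv2.cvtColor(fr,cv2.COLOR_RGB2GRAY).astype(np.float32)
    th=np.arange(-1.2,2.6,.04);r=np.arange(14,36,2.)
    best=None;sc=[]
    for t in th:
        P=w(p,np.c_[np.full(len(r),-8.),-r*np.cos(t),62-r*np.sin(t)]);q=proj("scene",P).astype(np.float32)
        sc.append(cv2.remap(g,q[:,:1],q[:,1:],cv2.INTER_LINEAR).mean())
    sc=np.array(sc);k=sc.argsort()[:4];m=sc<sc.min()+15
    return th[sc.argmin()].round(2),th[m].mean().round(2),sc.min().round(),np.median(sc).round()
if __name__=="__main__":
    o=status.get_obs();print(o["t"],o["ee_pos"].round(1)[2],o["ft_force"].round(1)[2],ang(optics.get_image("scene")["frame"]))
E
python3 -c "
from ptr import *
print(ang(D['scene']['frame']))"; python3 ptr.py
```

```text
(np.float64(1.56), np.float64(1.58), np.float32(53.0), np.float32(117.0))
17.7 94.4 7.2 (np.float64(1.56), np.float64(1.58), np.float32(56.0), np.float32(123.0))
```

The reader works: the pointer is at 1.57 (3 teeth). Pressing.

```bash
python3 -m inch '[[[0,0,1,0,0,0,0],[0,0,2,0,0,0,0],[0,0,3,0,0,0,0],[0,0,3.5,0,0,0,0]]]'|grep -E "ee_pos|ft"; python3 ptr.py
```

```text
ee_pos: [536.5, 171.8, 90.9]
ft_force: [-2.9, 3.8, 6.2]
18.15 90.9 6.2 (np.float64(1.52), np.float64(1.54), np.float32(57.0), np.float32(123.0))
```

```bash
python3 -m inch '[[[0,0,0.4,0,0,0,0],[0,0,0.5,0,0,0,0],[0,0,0.5,0,0,0,0],[0,0,0.5,0,0,0,0],[0,0,0.5,0,0,0,0]]]'|grep -E "ee_pos|ft"; python3 ptr.py
```

```text
ee_pos: [536.5, 171.9, 90.5]
ft_force: [-2.6, 4.1, 7.2]
18.7 90.5 7.2 (np.float64(1.32), np.float64(1.34), np.float32(56.0), np.float32(123.0))
```

```bash
python3 -m inch '[[[0,0,0,0,0,0,0],[0,0,0,0,0,0,0],[0,0,0,0,0,0,0],[0,0,0,0,0,0,0],[0,0,0,0,0,0,0],[0,0,0,0,0,0,0],[0,0,0,0,0,0,0],[0,0,0,0,0,0,0],[0,0,0,0,0,0,0],[0,0,0,0,0,0,0],[0,0,0,0,0,0,0],[0,0,0,0,0,0,0],[0,0,0,0,0,0,0],[0,0,0,0,0,0,0],[0,0,0,0,0,0,0]]]'|grep -E "ee_pos|ft"; python3 ptr.py
```

```text
ee_pos: [536.5, 171.9, 90.5]
ft_force: [-3.3, 3.6, 8.2]
20.25 90.5 8.2 (np.float64(0.84), np.float64(0.84), np.float32(52.0), np.float32(123.0))
```

```bash
python3 -m inch '[[[0,0,0,0,0,0,0],[0,0,0,0,0,0,0],[0,0,0,0,0,0,0],[0,0,0,0,0,0,0],[0,0,0,0,0,0,0],[0,0,0,0,0,0,0],[0,0,0,0,0,0,0],[0,0,0,0,0,0,0],[0,0,0,0,0,0,0],[0,0,0,0,0,0,0],[0,0,0,0,0,0,0],[0,0,0,0,0,0,0],[0,0,0,0,0,0,0]]]'|grep -E "ee_pos|ft"; python3 ptr.py
```

```text
ee_pos: [536.5, 171.9, 90.5]
ft_force: [-2.8, 3.1, 6.6]
21.6 90.5 6.6 (np.float64(0.4), np.float64(0.42), np.float32(52.0), np.float32(123.0))
```

Now 0.41. I'll wait 0.3 s and release at about 0.3.

```bash
python3 -m inch '[[[0,0,0,0,0,0,0],[0,0,0,0,0,0,0],[0,0,0,0,0,0,0],[0,0,-15,0,0,0,0],[0,0,-40,0,0,0,0],[0,0,-50,0,0,0,0],[0,0,-50,0,0,0,0],[0,0,-50,0,0,0,0],[0,0,-50,0,0,0,0],[0,0,-50,0,0,0,0],[0,0,-50,0,0,0,0],[0,0,-50,0,0,0,0],[0,0,-50,0,0,0,0],[0,0,-50,0,0,0,0],[0,0,-50,0,0,0,0]]]'; python3 ptr.py; python3 ptr.py
python3 - <<'E'
from h import *
from workcell import status
o=status.get_obs();p=np.load("p.npy");M=R.from_rotvec(o["orientation"]).as_matrix()
th=.9;print(M.T@(np.array([477.2,215.5,88.3])-o["ee_pos"]))
E
```

```text
t: 23.15
ee_pos: [536.3, 171.0, 139.7]
orientation: [0.16, -3.137, 0.0]
ft_force: [-0.1, -0.3, 0.5]
width: 0.4
grasp_force: 0.0
23.15 139.7 0.5 (np.float64(0.08), np.float64(0.06), np.float32(53.0), np.float32(123.0))
23.2 139.7 0.4 (np.float64(0.08), np.float64(0.06), np.float32(52.0), np.float32(123.0))
[54.24638725 50.30413676 51.39363348]
```

```bash
python3 -m inch '[[[27,25,0,0,0,0,40],[54,50,0,0,0,0,40],[54,50,0,0,0,0,40],[54,50,0,0,0,0,40],[54,50,20,0,0,0,40],[54,50,40,0,0,0,40],[54,50,51,0,0,0,40],[54,50,51,0,0,0,40],[54,50,51,0,0,0,20],[54,50,51,0,0,0,5],[54,50,51,0,0,0,5],[54,50,51,0,0,0,5],[54,50,51,0,0,0,5]]]'; python3 ptr.py
```

```text
t: 24.55
ee_pos: [478.0, 215.6, 89.3]
orientation: [-0.161, 3.136, 0.001]
ft_force: [-0.0, 0.1, 2.8]
width: 9.5
grasp_force: 30.0
24.55 89.3 2.8 (np.float64(0.08), np.float64(0.06), np.float32(52.0), np.float32(123.0))
```

```bash
python3 -m inch '[[[-3.8,-3.5,0,0,0,0,5],[-7.1,-7.6,0,0,0,0,5],[-9.7,-12.2,0,0,0,0,5],[-11.6,-17.1,0,0,0,0,5],[-12.8,-22.2,0,0,0,0,5],[-13.2,-26,0,0,0,0,5],[-13.2,-28,0,0,0,0,5],[-13.2,-28,0,0,0,0,5],[-13.2,-28,0,0,0,0,5]]]'
```

```text
t: 25.5
ee_pos: [498.0, 190.1, 89.7]
orientation: [-0.16, 3.129, 0.004]
ft_force: [10.9, 4.0, -4.3]
width: 9.2
grasp_force: 30.0
```

```bash
python3 -m inch '[[[2,-0.8,0,0,0,0,5],[4,-1.5,0,0,0,0,5],[4,-1.5,0,0,0,0,5],[4,-1.5,0,0,0,0,5]]]'
```

```text
t: 25.9
ee_pos: [497.9, 189.3, 90.2]
orientation: [-0.159, 3.121, 0.007]
ft_force: [21.7, 6.2, -14.9]
width: 9.1
grasp_force: 30.0
```

```bash
python3 -m inch '[[[0,0,0,0,0,0,30],[0,0,0,0,0,0,40],[0,0,0,0,0,0,40]]]'; python3 -m inch '[[[0,0,-20,0,0,0,40],[0,0,-45,0,0,0,40],[0,0,-80,0,0,0,40],[0,0,-80,0,0,0,40],[0,0,-80,0,0,0,40]]]'; python3 ptr.py; python3 - <<'E'
from h import *
from workcell import optics
a=optics.get_image("scene")["frame"];b=D["scene"]["frame"]
c=np.hstack([b[180:250,240:340],a[180:250,240:340]])
cv2.imwrite("pics/c7.png",cv2.resize(c[:,:,::-1],None,fx=4,fy=4,interpolation=cv2.INTER_CUBIC))
E
```

```text
t: 26.2
ee_pos: [488.9, 186.4, 88.4]
orientation: [0.161, -3.136, 0.001]
ft_force: [0.6, -0.3, -0.2]
width: 29.7
grasp_force: 0.0
t: 26.7
ee_pos: [489.5, 186.8, 169.1]
orientation: [-0.161, 3.136, 0.0]
ft_force: [-0.4, 0.0, -0.5]
width: 35.2
grasp_force: 0.0
26.7 169.1 -0.5 (np.float64(0.08), np.float64(0.06), np.float32(53.0), np.float32(124.0))
```

View pics/c7.png

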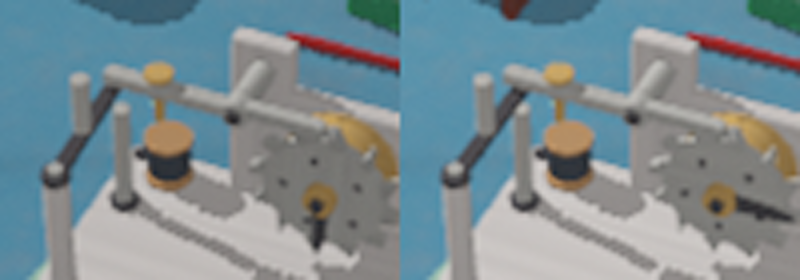

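The two views look alike. The pointer is right at the index, the pawl looks unchanged and the keeper is under the tail. There is a slight peg shift from (80,77) to (84,78), so I'll quantify that.

```bash
python3 - <<'E'
from h import *
from workcell import optics
p=np.load("p.npy");g=lambda f:cv2.cvtColor(f,cv2.COLOR_RGB2GRAY)
a=optics.get_image("scene")["frame"];b=D["scene"]["frame"]
def sh(x,y,W,H):
    t=cv2.resize(g(b)[y:y+H,x:x+W],None,fx=8,fy=8,interpolation=cv2.INTER_CUBIC)
    s=cv2.resize(g(a)[y-5:y+H+5,x-5:x+W+5],None,fx=8,fy=8,interpolation=cv2.INTER_CUBIC)
    r=cv2.matchTemplate(s,t,cv2.TM_CCOEFF_NORMED);m=cv2.minMaxLoc(r);return (m[3][0]-40)/8,(m[3][1]-40)/8,round(m[1],3)
print("peg",sh(255,196,9,9),"pivot",sh(249,218,10,10),"screw",sh(274,194,12,8),"tail end",sh(264,194,8,8),"nose",sh(312,207,12,8))
for t in(-.1,0,.1,.2): print(t,proj("scene",w(p,(-75+35*np.cos(t),118+35*np.sin(t),128))))
print("tailend lift .04",proj("scene",w(p,[(0,126,104),(0,126,101)])))
E
```

```text
peg (0.875, 0.25, 0.988) pivot (0.0, 0.0, 0.992) screw (0.125, 0.0, 0.993) tail end (0.25, 0.0, 0.973) nose (0.0, 0.0, 0.991)
-0.1 [[261.9562618  198.93048837]]
0 [[260.44407061 198.45126792]]
0.1 [[258.85860551 198.07237719]]
0.2 [[257.21457181 197.79690269]]
tailend lift .04 [[265.99337855 195.58224819]
 [266.04446486 196.68963392]]
```

```bash
python3 -c "
from workcell import ctrl,status
print(status.get_obs()['t'],ctrl.close_job())"
```

```text
the job is handed in; nothing more can be done
26.85 None
```

I handed the job in at 26.9 s: the wheel stands still at the index (camera reading about 0.07 rad), the pawl is down, the keeper is back under the tail, nothing touched the bottle or tin, and the arm is clear, though the hand-in returned no verdict.

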